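# Clip the biscuit box shut, corner by opposite corner

## Robot

A 7-joint arm with a two-finger parallel gripper is mounted at the origin on the work surface. World frame = base frame: x ahead of the robot, y to its left, z up, the work surface at z = 0. Lengths are in m, angles in rad, forces in N, time in s.
With the tool pointing down it reaches from about 0.4 to 0.875 m from the base axis. Payload 19.3 kg.
Tool frame: the origin (TCP) lies at the very end of the fingers, on their centre line; the grasp point (between the pads) lies 19 mm behind it; z points along the fingers, y is the line along which they close (so a half turn about z gives the same grasp; the last joint's range is limited). The gripper opens to 85 mm and grips with 20 to 120 N. Pads are 22 mm wide; open, the fingers measure 114 mm over their backs; the gripper's body (76 mm by 85 mm) begins 54 mm behind the grasp point. The pads swing forward as they close: fully open they stand 13 mm farther back than shut.
Start: joints at [-0.07, 0.521, -0.036, 1.599, 0.021, 1.021, -0.113], TCP at [0.625, -0, 0.231] pointing down, gripper open.
Joint ranges: [-2.91, 2.91], [-0.3, 2.13], [-1.5, 1.42], [0.17, 2.43], [-1.26, 4.41], [0.16, 1.93], [-2.52, 2.52]. Speed limits (rad/s): [1.89, 1.89, 2.39, 2.39, 3.01, 3.01, 3.01].

## Interface

Orientations are given as [roll, pitch, yaw] about the fixed x, y, z axes, in that order (R = Rz(yaw) Ry(pitch) Rx(roll)).
In Python, from workcell import monitor, optics, job_done gives the robot as it stands.
- The arm moves only by the shell command python3 -m handwheel 'ROWS' [FORCE]. ROWS is JSON, a list of rows, each an object of numbers: "dx", "dy", "dz": the shift along the tool's x, y, z in cm; "wx", "wy", "wz": the turn, a rotation vector about the tool's x, y, z in rad; "claw": the opening in per cent of the stroke, from 0 (shut) to 100 (fully open). A call has 1 to 8 rows; each row shifts and turns the commanded pose from where the row before left it, along the tool's axes as they then stand; what a row does not reach is not made up. A row lasts 1/8 s, in which the tool goes at most 62.5 mm and 10.7 degrees, less where a joint would pass 70% of its speed; a pose out of reach is approached as far as the arm can. A call with a gripper value outside its range is refused whole. The fingers move at their own pace and stop on an object; FORCE is the grip in N (left out, the last holds). Time passes only in rows, so rows that do not move let the fingers close. It gives the time, the measured TCP pose, the force, the opening and the grip force at its end, in the units of the state.
- monitor.observe(): the state, without advancing time (a new reading comes with each control period).
- optics.grab_frame(name): name is "scene" or "side" or "wrist"; returns a dict with "frame" (420x560x3 uint8, blue, green, red), "fovy" (degrees; the focal length in pixels is half the picture's height over the tangent of half this angle, whatever the lens; pixels are square), "cx", "cy" (the principal point, pixels), "R" (3x3) and "t" (3): a world point X has camera coordinates R X + t. Camera axes: x right, y down, z forward; pixel columns grow to the right and rows downward; lengths in m; the calibration is good to about 2 mm. A picture is of the moment at which its call begins. There is no depth.
- job_done(): hands the job in; it is judged then, once.
Trained networks look in the newest picture that a camera, given by its name, has taken for a name from the list of things; names that differ only in an ending like _2 or _b are one class to them, and where a whole thing is asked for, a point or a joint stands for the part that bears it (a point fixed in the world has none). Each returns a list of dicts, best first, with "p" (0 to 1); they miss things now and then, are a little off and sometimes report something else, mostly with a low value. They report only what shows in the picture. A call takes as long as a camera call.
- optics.masks_of(name, camera): "region" (420x560 bool, what is visible of it) and "rect" ([left, top, width, height] in pixels, round what is visible of it).
The state is a dict: "clock": time; "qpos": joint angles; "qd": joint speeds; "joint_efforts": joint torques, N m; "position": TCP position; "tool_rot": TCP orientation; "force": force on the tool from outside, world axes, zero at the start; "moment": the same for the moment, N m; "grip_width": finger opening in m; "finger_force": force on a finger pad.
Only numpy, scipy, OpenCV 4.12 (cv2) and the standard library are available. Lean on these libraries where they do the work, as an engineer would, in place of code of your own. Each camera call takes 0.05 s, during which the arm holds its last target. There are 200 camera calls.

## Task

Shut the four clips of the biscuit box: fold each one down over the rim and press it until it clicks home and stays down by itself. Do one pair of diagonally opposite corners first and only then the other pair, so that the lid draws down evenly on its gasket, and press no harder than a firm thumb would (under 3.5 kg). Leave the other baking things where they are.

Things in the scene. Friction and masses are not known exactly. Their poses are not given: they have to be found in the camera images.
- board: small wooden chopping board, 170 mm (its x) by 240 mm (its y), lying on the red baking mat; the biscuit box stands centred and square on it. Origin: centre of the board's underside; z up, x to the far long side, y to the left. The board is 10 to 30 mm thick, not measured and different each time, so every height of the box is known to no better than 10 mm: h0 = 20 +-10 mm below. Board and box do not slide
- clip_near_left (a joint): near left clip, hinged on the lid along y at x -43, y +62 mm, z h0 + 100 (board frame). Value: 0 shut, plate level; 1.57 upright; 2.1 leaning over the lid, pressing face inward. Plate 42 mm wide, reaching 39 mm outward from the hinge, 3 thick; shut, its face is at z h0 + 100 to 102. Stays where left, swings freely to about 0.23; there 8 to 14 N straight down near its outer end click it shut for good
- clip_near_right (a joint): near right clip, hinged on the lid along y at x -43, y -62 mm, z h0 + 100 (board frame). Value: 0 shut, plate level; 1.57 upright; 2.1 leaning over the lid, pressing face inward. Plate 42 mm wide, reaching 39 mm outward from the hinge, 3 thick; shut, its face is at z h0 + 100 to 102. Stays where left, swings freely to about 0.23; there 8 to 14 N straight down near its outer end click it shut for good
- clip_far_left (a joint): far left clip, hinged on the lid along y at x +43, y +62 mm, z h0 + 100 (board frame). Value: 0 shut, plate level; 1.57 upright; 2.1 leaning over the lid, pressing face inward. Plate 42 mm wide, reaching 39 mm outward from the hinge, 3 thick; shut, its face is at z h0 + 100 to 102. Stays where left, swings freely to about 0.23; there 8 to 14 N straight down near its outer end click it shut for good
- clip_far_right (a joint): far right clip, hinged on the lid along y at x +43, y -62 mm, z h0 + 100 (board frame). Value: 0 shut, plate level; 1.57 upright; 2.1 leaning over the lid, pressing face inward. Plate 42 mm wide, reaching 39 mm outward from the hinge, 3 thick; shut, its face is at z h0 + 100 to 102. Stays where left, swings freely to about 0.23; there 8 to 14 N straight down near its outer end click it shut for good
- box_mid (a point): point inside the frosted biscuit box, 60 mm straight above the origin of the board. Rim 150 by 220 mm, rolled, 5 mm thick, centred h0 + 88 mm up. The blue lid already lies on it on a soft gasket, its raised middle (60 by 196 mm) at h0 + 99; it gives and rocks 1 mm when a corner is pressed, then is hard. Two white clips on each long side near the corners, all open, each with a springy 20 mm hook at its outer end whose lug snaps under the rim
- rolling_pin_mid (a point): wooden rolling pin lying beyond the box, 350 mm long overall, barrel 44 mm thick; point at its middle, 22 mm above its underside
- cutter_large_mid (a point): round steel biscuit cutter, 68 mm across, 30 mm tall, standing left of the box; point at its centre
- cutter_small_mid (a point): round steel biscuit cutter, 46 mm across, 30 mm tall, standing left of the box; point at its centre
- powder_tin_mid (a point): round metal baking-powder tin, 54 mm across, 85 mm tall, standing right of the box; point at its centre
- egg_cup_mid (a point): white china egg cup, 48 mm across, 55 mm tall, standing right of the box; point at its centre
- spoon_mid (a point): wooden spoon, 240 mm long, lying between the robot and the box; point near its middle

How it is judged:
By the outcome, as a careful person would: the job done as asked, in the order asked, and still so for the second after the job is handed in, with the robot touching nothing.
It also fails if it takes over 59 s, if anything falls off the work surface, if the arm or the gripper's body presses on something with over 40 N, if the wrist force passes 120 N, or if a joint passes its speed limit or range.

## Working session

There is one attempt and no reset: what is moved stays moved. The work goes in short steps, Python scripts to look and compute and a shell command to move; the robot and the scene stay as the last step left them, time stands still between calls to the robot, and variables do not carry over. Pictures are saved under pics/ and viewed, at most 10 in all, crops included, and the job is handed in when it is done.

```bash
mkdir -p pics; ls; python3 - <<'E'
from workcell import monitor, optics
import cv2,numpy as np
s=monitor.observe(); print(s['clock'],s['position'],s['tool_rot'],s['grip_width'])
for c in ['scene','side','wrist']:
    f=optics.grab_frame(c); cv2.imwrite(f'pics/{c}0.png',f['frame'])
    print(c,f['fovy'],f['cx'],f['cy'],np.round(f['R'],4).tolist(),np.round(f['t'],4).tolist())
    for n in ['board','clip_near_left','clip_far_left','clip_near_right','clip_far_right']:
        for d in optics.masks_of(n,c)[:5]: print(n,round(d['p'],2),d['rect'])
E
```

```text
pics
0.0 [ 6.24685789e-01 -3.00878919e-05  2.30756587e-01] [-3.14053068e+00  7.98916460e-05  1.57080469e+00] 0.08573501661999469
scene 45.48073335517908 282.79329920185756 216.58491756537583 [[-0.4466, 0.8947, 0.0105], [0.5459, 0.2818, -0.7891], [-0.7089, -0.3467, -0.6142]] [0.2162, -0.2459, 1.4505]
board 0.92 [218.0, 168.0, 143.5, 136.4]
board 0.25 [166.8, 212.7, 32.1, 53.5]
clip_near_left 0.93 [319.4, 183.6, 21.4, 29.7]
clip_far_left 0.75 [293.5, 223.7, 29.5, 19.0]
clip_near_right 0.96 [262.2, 170.0, 22.4, 26.0]
clip_near_right 0.4 [217.1, 167.0, 142.7, 133.8]
clip_far_right 0.67 [239.1, 197.8, 24.1, 24.3]
side 49.63995514818295 279.02460487353807 200.46409908779944 [[0.947, -0.3213, 0.0033], [-0.1584, -0.4756, -0.8653], [0.2796, 0.8189, -0.5013]] [-0.5387, 0.1906, 0.7641]
board 0.94 [219.2, 151.8, 115.8, 119.7]
clip_near_left 0.66 [228.6, 154.7, 21.6, 17.8]
clip_near_left 0.62 [297.9, 171.6, 14.0, 28.6]
clip_far_left 0.73 [278.8, 151.5, 22.6, 20.1]
clip_near_right 0.5 [244.1, 181.1, 20.8, 25.6]
clip_far_right 0.64 [178.2, 202.3, 46.6, 64.7]
clip_far_right 0.62 [297.0, 173.4, 18.4, 28.4]
wrist 64.78825899076307 282.60297135253245 211.80445803283385 [[1.0, -0.0009, 0.0006], [-0.0011, -0.9576, 0.2881], [0.0003, -0.2881, -0.9576]] [-0.6263, -0.0362, 0.3795]
board 0.7 [72.8, 2.2, 255.8, 260.8]
clip_near_left 0.86 [74.2, 0.1, 78.8, 73.4]
clip_far_left 0.56 [263.4, 0.8, 67.9, 69.6]
clip_near_right 0.75 [103.8, 184.1, 69.4, 73.9]
clip_far_right 0.84 [263.3, 183.8, 30.5, 74.0]
clip_far_right 0.54 [262.3, 0.0, 66.9, 68.5]
```

```bash
python3 - <<'E'
import cv2
a=cv2.imread('pics/scene0.png')[140:320,140:400]; b=cv2.imread('pics/side0.png')[120:300,150:410]
cv2.imwrite('pics/c1.png',cv2.resize(a,None,fx=3,fy=3,interpolation=cv2.INTER_CUBIC))
cv2.imwrite('pics/c2.png',cv2.resize(b,None,fx=3,fy=3,interpolation=cv2.INTER_CUBIC))
E
```

```text
(no output)
```

View pics/c1.png

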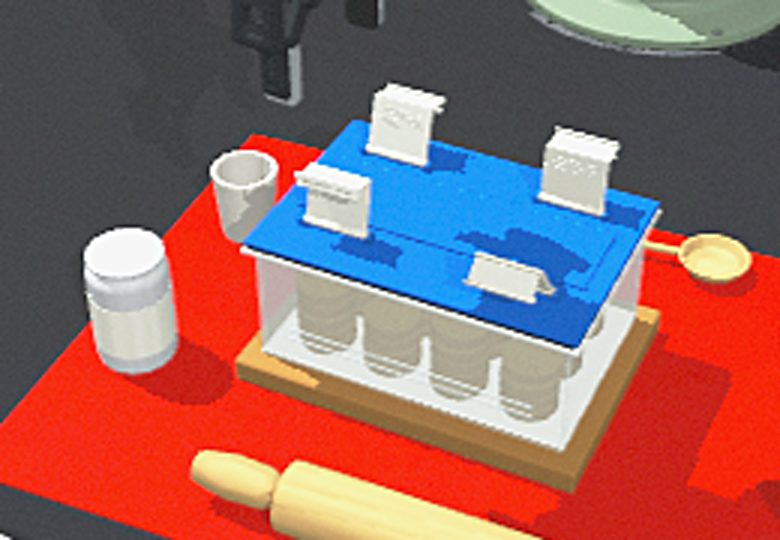

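View pics/c2.png

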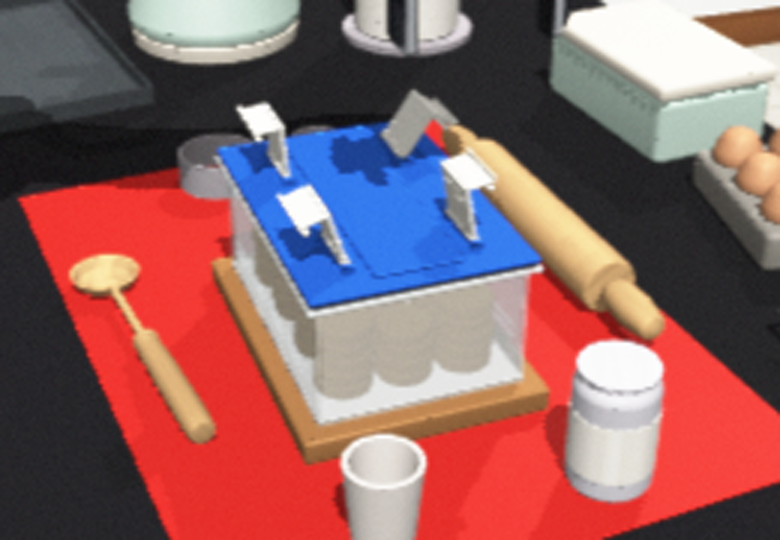

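View pics/wrist0.png

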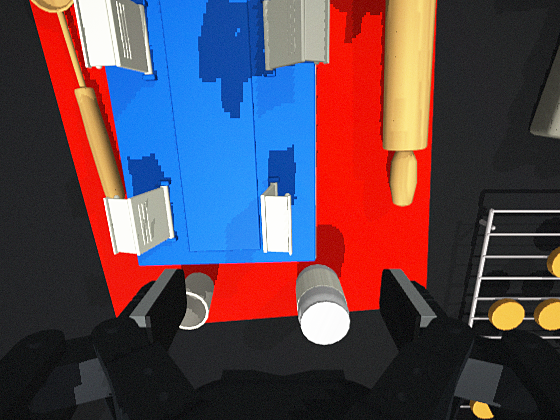

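The near clips and the far-right clip stand roughly upright, and the far-left clip leans inward. In crop c1 the lid corners are at (660,212), (580,350), (243,250) and (355,122). I'll fit the pose and h0 to these, together with the board corners and hinge lines.

```bash
cat > fit.py <<'E'
from workcell import optics
import numpy as np
from scipy.optimize import least_squares
C={c:optics.grab_frame(c) for c in ['scene','side','wrist']}
def proj(c,X):
    f=C[c]; p=np.asarray(X)@np.array(f['R']).T+np.array(f['t']); F=210/np.tan(np.radians(f['fovy']/2))
    return np.stack([f['cx']+F*p[:,0]/p[:,2],f['cy']+F*p[:,1]/p[:,2]],1)
S=lambda u,v:(140+u/3,140+v/3); D=lambda u,v:(150+u/3,120+v/3)
# kind: b bottom of board, t top, l lid corner, h hinge end
O=[('scene','t',-1,1,*S(658,312)),('scene','b',1,1,*S(573,490)),('scene','t',1,1,*S(573,466)),('scene','t',1,-1,*S(237,360)),('scene','b',1,-1,*S(239,379)),
('scene','l',-1,1,*S(660,212)),('scene','l',1,1,*S(580,350)),('scene','l',1,-1,*S(243,250)),('scene','l',-1,-1,*S(355,122)),
('side','b',-1,-1,*D(310,460)),('side','t',-1,-1,*D(307,440)),('side','b',1,-1,*D(547,406)),('side','t',1,-1,*D(545,388)),('side','t',-1,1,*D(213,262)),
('side','l',-1,-1,*D(308,305)),('side','l',1,-1,*D(541,268)),('side','l',-1,1,*D(218,152)),
('wrist','l',-1,-1,138,264),('wrist','l',1,-1,315,260)]
H=[('scene',-43,-83,*S(370,152)),('scene',-43,-41,*S(430,165)),('scene',-43,41,*S(540,200)),('scene',-43,83,*S(605,213)),('scene',43,-83,*S(305,225)),('scene',43,-41,*S(368,236)),('scene',43,41,*S(468,287)),('scene',43,83,*S(535,303))]
def res(p,full=False):
    x,y,a,h,lx,ly,lz=p; r=[]
    for c,k,sx,sy,u,v in O:
        q={'b':(.085,.12,0),'t':(.085,.12,h),'l':(lx,ly,h+lz)}[k]
        r.append((c,q[0]*sx,q[1]*sy,q[2],u,v))
    for c,X,Y,u,v in H: r.append((c,X/1e3,Y/1e3,h+.098,u,v))
    ca,sa=np.cos(a),np.sin(a)
    e=[proj(c,[[x+ca*X-sa*Y,y+sa*X+ca*Y,Z]])[0]-(u,v) for c,X,Y,Z,u,v in r]
    return np.array(e) if full else np.r_[np.ravel(e),(lx-.075)/.003,(ly-.11)/.003,(lz-.094)/.004]
if __name__=='__main__':
    s=least_squares(res,[.55,.1,0,.02,.075,.11,.094],loss='soft_l1')
    print(np.round(s.x,4)); print(np.round(res(s.x,True),1).tolist())
    J=s.jac; print('sd',np.round(np.sqrt(np.diag(np.linalg.inv(J.T@J))),4))
E
python3 fit.py
```

```text
[0.5748 0.0625 0.0243 0.0182 0.0764 0.1124 0.0933]
[[1.3, -0.1], [-0.4, 2.8], [0.3, 4.0], [-1.7, 0.1], [-1.7, 0.4], [0.6, -1.6], [-0.6, 0.5], [-1.2, -1.7], [-0.8, -0.0], [-2.5, 2.1], [-1.8, 1.1], [0.2, 1.4], [1.5, -0.0], [-1.2, -1.6], [-0.2, 1.0], [0.0, -1.7], [-0.9, -0.8], [0.7, -0.6], [-0.4, -0.7], [-0.5, -0.1], [-1.7, 0.9], [0.1, 0.1], [-1.1, 1.5], [0.5, -1.0], [-0.7, 1.4], [6.4, -3.3], [5.7, -2.1]]
sd [0.0008 0.0007 0.0051 0.001  0.0007 0.0009 0.0014]
```

Fit: board centre (0.575, 0.0625), yaw 0.024, h0 about 18 mm. First I close the fingers and go down inside the near-right clip.

```bash
python3 -m handwheel '[{"claw":0,"dy":-2.4},{"claw":0,"dy":-2.4},{"claw":0},{"claw":0},{"claw":0,"dz":3},{"claw":0,"dz":3},{"claw":0,"dz":2},{"claw":0}]' 20; python3 - <<'E'
from workcell import optics
import cv2
f=optics.grab_frame('side')['frame'][120:300,150:410]; g=optics.grab_frame('scene')['frame'][100:280,180:440]
cv2.imwrite('pics/m1.png',cv2.resize(cv2.vconcat([f,g]),None,fx=1.66,fy=1.66,interpolation=cv2.INTER_CUBIC))
E
```

```text
schema error: expected keys dx, dy, dz, wx, wy, wz, claw
```

View pics/m1.png

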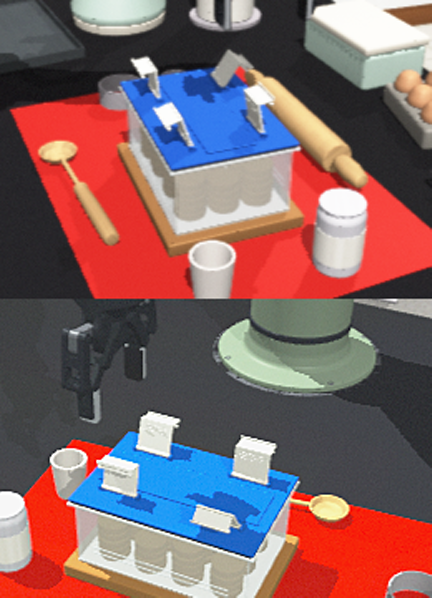

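The move was refused because every row needs all the keys, so the arm hasn't moved (fingers still open at crop (95,410)).

```bash
python3 -m handwheel '[{"dx":0,"dy":-2.4,"dz":0,"wx":0,"wy":0,"wz":0,"claw":0},{"dx":0,"dy":-2.4,"dz":0,"wx":0,"wy":0,"wz":0,"claw":0},{"dx":0,"dy":0,"dz":0,"wx":0,"wy":0,"wz":0,"claw":0},{"dx":0,"dy":0,"dz":0,"wx":0,"wy":0,"wz":0,"claw":0},{"dx":0,"dy":0,"dz":3,"wx":0,"wy":0,"wz":0,"claw":0},{"dx":0,"dy":0,"dz":3,"wx":0,"wy":0,"wz":0,"claw":0},{"dx":0,"dy":0,"dz":2,"wx":0,"wy":0,"wz":0,"claw":0},{"dx":0,"dy":0,"dz":0,"wx":0,"wy":0,"wz":0,"claw":0}]' 20; python3 - <<'E'
from workcell import optics
import cv2
f=optics.grab_frame('side')['frame'][120:270,170:370]; g=optics.grab_frame('scene')['frame'][120:270,200:400]
cv2.imwrite('pics/m2.png',cv2.resize(cv2.vconcat([f,g]),None,fx=2,fy=2,interpolation=cv2.INTER_CUBIC))
E
```

```text
clock: 2.15
position: [0.5768, 0.0, 0.15]
tool_rot: [-3.139, 0.0, 1.571]
force: [0.2, 0.8, 0.1]
grip_width: -0.0
finger_force: 0.0
```

View pics/m2.png

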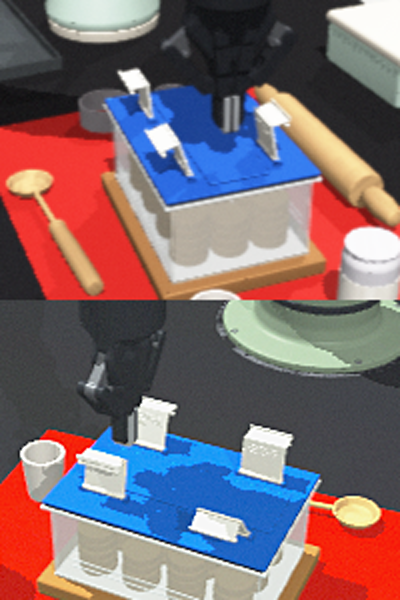

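The fingers hang at the right y between the right-hand clips (scene crop column about 125, predicted 123). Next I fold the near-right clip outward.

```bash
python3 -m handwheel '[{"dx":0,"dy":0,"dz":1.4,"wx":0,"wy":0,"wz":0,"claw":0},{"dx":0,"dy":-1.5,"dz":0,"wx":0,"wy":0,"wz":0,"claw":0},{"dx":0,"dy":-1.5,"dz":0,"wx":0,"wy":0,"wz":0,"claw":0},{"dx":0,"dy":-1.5,"dz":0,"wx":0,"wy":0,"wz":0,"claw":0},{"dx":0,"dy":-1.5,"dz":0,"wx":0,"wy":0,"wz":0,"claw":0},{"dx":0,"dy":-1.5,"dz":0,"wx":0,"wy":0,"wz":0,"claw":0},{"dx":0,"dy":-0.5,"dz":0,"wx":0,"wy":0,"wz":0,"claw":0},{"dx":0,"dy":0,"dz":0.2,"wx":0,"wy":0,"wz":0,"claw":0}]' 20
python3 -m handwheel '[{"dx":0,"dy":0,"dz":0.2,"wx":0,"wy":0,"wz":0,"claw":0},{"dx":0,"dy":0,"dz":0.2,"wx":0,"wy":0,"wz":0,"claw":0},{"dx":0,"dy":0,"dz":0.1,"wx":0,"wy":0,"wz":0,"claw":0},{"dx":0,"dy":0,"dz":0,"wx":0,"wy":0,"wz":0,"claw":0}]' 20
```

```text
clock: 3.25
position: [0.4972, 0.0, 0.1354]
tool_rot: [3.141, -0.0, 1.571]
force: [-0.6, -0.3, 0.8]
grip_width: -0.0003
finger_force: 0.2
clock: 3.75
position: [0.497, -0.0, 0.1302]
tool_rot: [-3.141, -0.0, 1.571]
force: [0.1, -0.8, 0.2]
grip_width: 0.0
finger_force: 0.0
```

```bash
for i in 1 2 3; do :; done; python3 -m handwheel '[{"dx":0,"dy":0,"dz":0.1,"wx":0,"wy":0,"wz":0,"claw":0},{"dx":0,"dy":0,"dz":0,"wx":0,"wy":0,"wz":0,"claw":0}]' | sed -n '1,4p'
python3 -m handwheel '[{"dx":0,"dy":0,"dz":0.1,"wx":0,"wy":0,"wz":0,"claw":0},{"dx":0,"dy":0,"dz":0,"wx":0,"wy":0,"wz":0,"claw":0}]' | sed -n '1,4p'
python3 -m handwheel '[{"dx":0,"dy":0,"dz":0.1,"wx":0,"wy":0,"wz":0,"claw":0},{"dx":0,"dy":0,"dz":0,"wx":0,"wy":0,"wz":0,"claw":0}]' | sed -n '1,4p'
```

```text
clock: 4.0
position: [0.497, -0.0, 0.1293]
tool_rot: [-3.142, -0.0, 1.571]
force: [0.4, -0.2, 0.5]
clock: 4.25
position: [0.4969, -0.0, 0.1283]
tool_rot: [-3.141, 0.0, 1.571]
force: [-2.5, 0.5, 4.6]
clock: 4.5
position: [0.4966, -0.0, 0.1273]
tool_rot: [-3.141, 0.0, 1.571]
force: [-3.1, -1.1, 4.6]
```

```bash
python3 -m handwheel '[{"dx":0,"dy":0,"dz":0.1,"wx":0,"wy":0,"wz":0,"claw":0},{"dx":0,"dy":0,"dz":0,"wx":0,"wy":0,"wz":0,"claw":0}]' | sed -n '1,4p'
python3 -m handwheel '[{"dx":0,"dy":0,"dz":0.1,"wx":0,"wy":0,"wz":0,"claw":0},{"dx":0,"dy":0,"dz":0,"wx":0,"wy":0,"wz":0,"claw":0}]' | sed -n '1,4p'
```

```text
clock: 4.75
position: [0.4965, -0.0001, 0.1262]
tool_rot: [-3.141, 0.0, 1.571]
force: [-3.4, -0.5, 4.9]
clock: 5.0
position: [0.4969, -0.0, 0.1252]
tool_rot: [-3.141, -0.0, 1.571]
force: [-1.7, -0.6, 0.4]
```

```bash
python3 - <<'E'
from workcell import optics
import cv2
f=optics.grab_frame('side')['frame'][140:240,190:350]; g=optics.grab_frame('scene')['frame'][130:230,220:380]
cv2.imwrite('pics/m3.png',cv2.resize(cv2.vconcat([f,g]),None,fx=3,fy=3,interpolation=cv2.INTER_CUBIC))
E
```

```text
(no output)
```

View pics/m3.png

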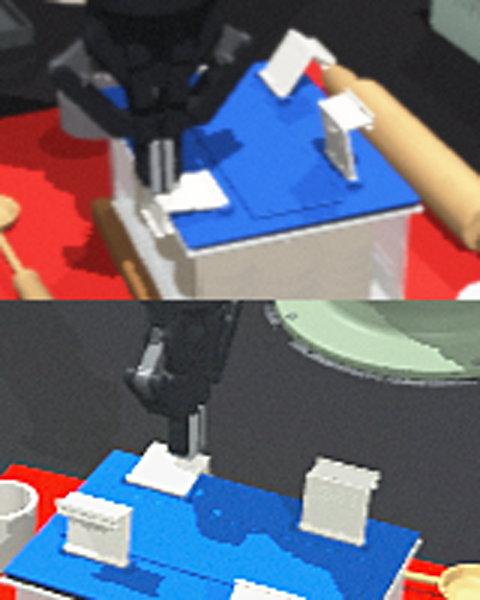

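The clip lies nearly flat under the finger, with its hook over the rim. I'll keep pressing.

```bash
python3 -m handwheel '[{"dx":0,"dy":0,"dz":0.1,"wx":0,"wy":0,"wz":0,"claw":0},{"dx":0,"dy":0,"dz":0,"wx":0,"wy":0,"wz":0,"claw":0}]' | sed -n '1,4p'
python3 -m handwheel '[{"dx":0,"dy":0,"dz":0.1,"wx":0,"wy":0,"wz":0,"claw":0},{"dx":0,"dy":0,"dz":0,"wx":0,"wy":0,"wz":0,"claw":0}]' | sed -n '1,4p'
python3 -m handwheel '[{"dx":0,"dy":0,"dz":0.1,"wx":0,"wy":0,"wz":0,"claw":0},{"dx":0,"dy":0,"dz":0,"wx":0,"wy":0,"wz":0,"claw":0}]' | sed -n '1,4p'
```

```text
clock: 5.35
position: [0.497, -0.0, 0.1242]
tool_rot: [-3.142, 0.0, 1.571]
force: [-0.9, 1.3, 2.3]
clock: 5.6
position: [0.497, -0.0, 0.1232]
tool_rot: [-3.142, 0.0, 1.571]
force: [-0.2, -1.0, 0.0]
clock: 5.85
position: [0.497, -0.0, 0.1222]
tool_rot: [-3.142, -0.0, 1.571]
force: [-0.2, -0.6, 1.1]
```

```bash
python3 -m handwheel '[{"dx":0,"dy":0,"dz":0.1,"wx":0,"wy":0,"wz":0,"claw":0},{"dx":0,"dy":0,"dz":0,"wx":0,"wy":0,"wz":0,"claw":0}]' | sed -n '1,4p'
python3 -m handwheel '[{"dx":0,"dy":0,"dz":0.1,"wx":0,"wy":0,"wz":0,"claw":0},{"dx":0,"dy":0,"dz":0,"wx":0,"wy":0,"wz":0,"claw":0}]' | sed -n '1,4p'
```

```text
clock: 6.1
position: [0.497, -0.0, 0.1212]
tool_rot: [-3.141, 0.0, 1.571]
force: [-0.4, 0.0, 0.5]
clock: 6.35
position: [0.497, -0.0001, 0.1204]
tool_rot: [3.142, 0.0, 1.571]
force: [-1.1, -0.4, 5.6]
```

```bash
python3 -m handwheel '[{"dx":0,"dy":0,"dz":0.05,"wx":0,"wy":0,"wz":0,"claw":0},{"dx":0,"dy":0,"dz":0,"wx":0,"wy":0,"wz":0,"claw":0}]' | sed -n '1,4p'
python3 -m handwheel '[{"dx":0,"dy":0,"dz":0.05,"wx":0,"wy":0,"wz":0,"claw":0},{"dx":0,"dy":0,"dz":0,"wx":0,"wy":0,"wz":0,"claw":0}]' | sed -n '1,4p'
```

```text
clock: 6.6
position: [0.4969, -0.0002, 0.1199]
tool_rot: [-3.142, 0.0, 1.571]
force: [-1.9, -1.6, 7.0]
clock: 6.85
position: [0.4968, -0.0003, 0.1194]
tool_rot: [-3.141, 0.0, 1.571]
force: [-4.0, -2.0, 8.5]
```

```bash
python3 -m handwheel '[{"dx":0,"dy":0,"dz":0.05,"wx":0,"wy":0,"wz":0,"claw":0},{"dx":0,"dy":0,"dz":0,"wx":0,"wy":0,"wz":0,"claw":0}]' | sed -n '1,4p'
python3 -m handwheel '[{"dx":0,"dy":0,"dz":0.05,"wx":0,"wy":0,"wz":0,"claw":0},{"dx":0,"dy":0,"dz":0,"wx":0,"wy":0,"wz":0,"claw":0}]' | sed -n '1,4p'
python3 - <<'E'
from workcell import optics
import cv2
f=optics.grab_frame('side')['frame'][140:240,190:350]; g=optics.grab_frame('scene')['frame'][130:230,220:380]
cv2.imwrite('pics/m4.png',cv2.resize(cv2.vconcat([f,g]),None,fx=3,fy=3,interpolation=cv2.INTER_CUBIC))
E
```

```text
clock: 7.1
position: [0.4967, -0.0004, 0.119]
tool_rot: [-3.141, 0.0, 1.57]
force: [-3.9, -1.5, 10.7]
clock: 7.35
position: [0.4967, -0.0005, 0.1186]
tool_rot: [-3.141, 0.0, 1.57]
force: [-4.8, -3.0, 14.2]
```

View pics/m4.png

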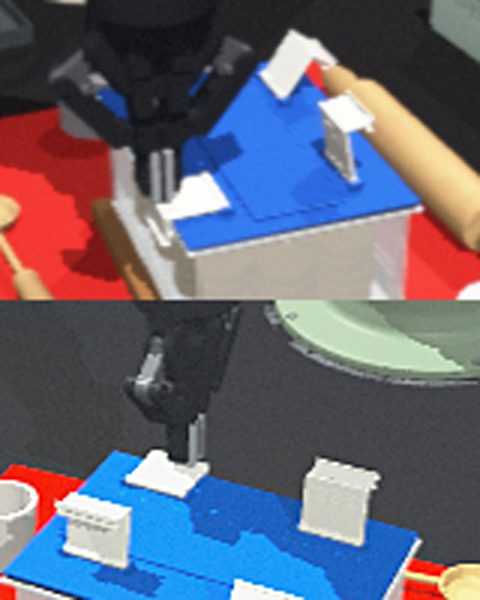

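```bash
python3 -m handwheel '[{"dx":0,"dy":0,"dz":0.05,"wx":0,"wy":0,"wz":0,"claw":0},{"dx":0,"dy":0,"dz":0,"wx":0,"wy":0,"wz":0,"claw":0}]' | sed -n '1,4p'
python3 -m handwheel '[{"dx":0,"dy":0,"dz":0.05,"wx":0,"wy":0,"wz":0,"claw":0},{"dx":0,"dy":0,"dz":0,"wx":0,"wy":0,"wz":0,"claw":0}]' | sed -n '1,4p'
```

```text
clock: 7.7
position: [0.4967, -0.0005, 0.1182]
tool_rot: [-3.141, 0.001, 1.57]
force: [-5.9, -3.8, 16.2]
clock: 7.95
position: [0.4966, -0.0006, 0.1178]
tool_rot: [-3.141, 0.001, 1.57]
force: [-7.6, -4.8, 19.8]
```

```bash
python3 -m handwheel '[{"dx":0,"dy":0,"dz":-1,"wx":0,"wy":0,"wz":0,"claw":0},{"dx":0,"dy":0,"dz":-3,"wx":0,"wy":0,"wz":0,"claw":0},{"dx":0,"dy":0,"dz":-3,"wx":0,"wy":0,"wz":0,"claw":0},{"dx":0,"dy":5,"dz":0,"wx":0,"wy":0,"wz":0,"claw":0},{"dx":0,"dy":5,"dz":0,"wx":0,"wy":0,"wz":0,"claw":0},{"dx":0,"dy":0,"dz":0,"wx":0,"wy":0,"wz":0,"claw":0}]' | sed -n '1,4p'
python3 - <<'E'
from workcell import optics
import cv2
f=optics.grab_frame('side')['frame'][150:250,200:340]; g=optics.grab_frame('scene')['frame'][140:240,220:360]
cv2.imwrite('pics/m5.png',cv2.resize(cv2.hconcat([f,g]),None,fx=2.85,fy=2.85,interpolation=cv2.INTER_CUBIC))
w=optics.grab_frame('wrist')['frame']; cv2.imwrite('pics/w5.png',w)
E
```

```text
clock: 8.7
position: [0.5992, 0.0002, 0.1868]
tool_rot: [3.141, -0.0, 1.571]
force: [-0.4, -1.6, 0.3]
```

View pics/m5.png

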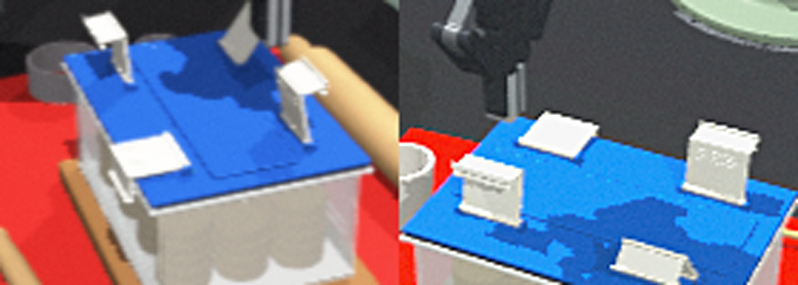

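```bash
python3 - <<'E'
from fit import proj
import numpy as np
x,y,a,h=.5748,.0625,.0243,.0185
for th in (0,.1,.23):
    P=[]
    for Y in (-.083,-.041):
        for d in (0,.039):
            X=-.043-d*np.cos(th); P.append((x+X*np.cos(a)-Y*np.sin(a),y+X*np.sin(a)+Y*np.cos(a),h+.1015+d*np.sin(th)))
    print(th,((proj('side',P)-(200,150))*2.85).round().tolist(),((proj('scene',P)-(220,140))*2.85-(-399,0)).round().tolist())
E
```

```text
0 [[185.0, 163.0], [127.0, 174.0], [165.0, 133.0], [109.0, 143.0]] [[521.0, 140.0], [545.0, 112.0], [575.0, 155.0], [598.0, 126.0]]
0.1 [[185.0, 163.0], [127.0, 169.0], [165.0, 133.0], [109.0, 138.0]] [[521.0, 140.0], [545.0, 108.0], [575.0, 155.0], [598.0, 122.0]]
0.23 [[185.0, 163.0], [128.0, 162.0], [165.0, 133.0], [110.0, 131.0]] [[521.0, 140.0], [545.0, 103.0], [575.0, 155.0], [598.0, 117.0]]
```

The pixels match an angle of 0 (predicted scene outer edge (545,112), seen at the same place), so the near-right clip is shut. It clicked at about z 0.1255. Next comes its diagonal partner, far-left.

```bash
python3 -m handwheel '[{"dx":4.2,"dy":-0.8,"dz":0,"wx":0,"wy":0,"wz":0,"claw":0},{"dx":4.2,"dy":-0.8,"dz":0,"wx":0,"wy":0,"wz":0,"claw":0},{"dx":4.1,"dy":-0.9,"dz":0,"wx":0,"wy":0,"wz":0,"claw":0},{"dx":0,"dy":0,"dz":0,"wx":0,"wy":0,"wz":0,"claw":0},{"dx":0,"dy":0,"dz":2.6,"wx":0,"wy":0,"wz":0,"claw":0},{"dx":0,"dy":0,"dz":2.6,"wx":0,"wy":0,"wz":0,"claw":0},{"dx":0,"dy":0,"dz":0,"wx":0,"wy":0,"wz":0,"claw":0}]' | sed -n '1,4p'
```

```text
clock: 9.88
position: [0.571, 0.1239, 0.1342]
tool_rot: [-3.139, 0.001, 1.57]
force: [0.8, 0.2, -0.1]
```

```bash
python3 -m handwheel '[{"dx":0,"dy":1.6,"dz":0,"wx":0,"wy":0,"wz":0,"claw":0},{"dx":0,"dy":1.6,"dz":0,"wx":0,"wy":0,"wz":0,"claw":0},{"dx":0,"dy":1.6,"dz":0,"wx":0,"wy":0,"wz":0,"claw":0},{"dx":0,"dy":1.6,"dz":0,"wx":0,"wy":0,"wz":0,"claw":0},{"dx":0,"dy":1.5,"dz":0,"wx":0,"wy":0,"wz":0,"claw":0},{"dx":0,"dy":0,"dz":0,"wx":0,"wy":0,"wz":0,"claw":0},{"dx":0,"dy":0,"dz":0.2,"wx":0,"wy":0,"wz":0,"claw":0},{"dx":0,"dy":0,"dz":0.2,"wx":0,"wy":0,"wz":0,"claw":0}]' | sed -n '1,4p'
```

```text
clock: 10.88
position: [0.6507, 0.1249, 0.1316]
tool_rot: [3.141, -0.0, 1.571]
force: [-0.1, -0.3, -0.8]
```

```bash
python3 -m handwheel '[{"dx":0,"dy":0.2,"dz":0.1,"wx":0,"wy":0,"wz":0,"claw":0},{"dx":0,"dy":0,"dz":0.1,"wx":0,"wy":0,"wz":0,"claw":0},{"dx":0,"dy":0,"dz":0,"wx":0,"wy":0,"wz":0,"claw":0}]' | sed -n '1,4p'
python3 -m handwheel '[{"dx":0,"dy":0,"dz":0.1,"wx":0,"wy":0,"wz":0,"claw":0},{"dx":0,"dy":0,"dz":0.1,"wx":0,"wy":0,"wz":0,"claw":0},{"dx":0,"dy":0,"dz":0,"wx":0,"wy":0,"wz":0,"claw":0}]' | sed -n '1,4p'
python3 -m handwheel '[{"dx":0,"dy":0,"dz":0.1,"wx":0,"wy":0,"wz":0,"claw":0},{"dx":0,"dy":0,"dz":0,"wx":0,"wy":0,"wz":0,"claw":0}]' | sed -n '1,4p'
```

```text
clock: 11.25
position: [0.6531, 0.1249, 0.1293]
tool_rot: [3.141, 0.0, 1.571]
force: [0.7, 0.6, 0.6]
clock: 11.62
position: [0.6536, 0.125, 0.1279]
tool_rot: [3.14, -0.0, 1.571]
force: [1.1, 0.5, 6.1]
clock: 11.88
position: [0.6539, 0.125, 0.1272]
tool_rot: [3.139, -0.0, 1.571]
force: [2.0, -0.4, 8.0]
```

```bash
python3 -m handwheel '[{"dx":0,"dy":0,"dz":0.1,"wx":0,"wy":0,"wz":0,"claw":0},{"dx":0,"dy":0,"dz":0,"wx":0,"wy":0,"wz":0,"claw":0}]' | sed -n '1,4p'
python3 -m handwheel '[{"dx":0,"dy":0,"dz":0.1,"wx":0,"wy":0,"wz":0,"claw":0},{"dx":0,"dy":0,"dz":0,"wx":0,"wy":0,"wz":0,"claw":0}]' | sed -n '1,4p'
python3 -m handwheel '[{"dx":0,"dy":0,"dz":0.1,"wx":0,"wy":0,"wz":0,"claw":0},{"dx":0,"dy":0,"dz":0,"wx":0,"wy":0,"wz":0,"claw":0}]' | sed -n '1,4p'
```

```text
clock: 12.12
position: [0.6541, 0.125, 0.126]
tool_rot: [3.139, -0.0, 1.571]
force: [4.8, 0.1, 5.8]
clock: 12.38
position: [0.6543, 0.125, 0.1252]
tool_rot: [3.139, -0.0, 1.571]
force: [5.3, -0.4, 6.9]
clock: 12.62
position: [0.654, 0.125, 0.124]
tool_rot: [3.139, -0.0, 1.571]
force: [4.3, -0.5, 4.9]
```

```bash
python3 -m handwheel '[{"dx":0,"dy":0,"dz":0.1,"wx":0,"wy":0,"wz":0,"claw":0},{"dx":0,"dy":0,"dz":0,"wx":0,"wy":0,"wz":0,"claw":0}]' | sed -n '1,4p'
python3 -m handwheel '[{"dx":0,"dy":0,"dz":0.1,"wx":0,"wy":0,"wz":0,"claw":0},{"dx":0,"dy":0,"dz":0,"wx":0,"wy":0,"wz":0,"claw":0}]' | sed -n '1,4p'
python3 -m handwheel '[{"dx":0,"dy":0,"dz":0.1,"wx":0,"wy":0,"wz":0,"claw":0},{"dx":0,"dy":0,"dz":0,"wx":0,"wy":0,"wz":0,"claw":0}]' | sed -n '1,4p'
```

```text
clock: 12.88
position: [0.6527, 0.125, 0.1221]
tool_rot: [-3.141, 0.0, 1.571]
force: [-0.5, -0.3, 0.2]
clock: 13.12
position: [0.6527, 0.125, 0.121]
tool_rot: [-3.141, 0.0, 1.571]
force: [-1.2, -0.8, 0.7]
clock: 13.38
position: [0.6531, 0.125, 0.1205]
tool_rot: [3.141, -0.0, 1.571]
force: [-0.4, 0.5, 5.1]
```

```bash
python3 -m handwheel '[{"dx":0,"dy":0,"dz":0.1,"wx":0,"wy":0,"wz":0,"claw":0},{"dx":0,"dy":0,"dz":0,"wx":0,"wy":0,"wz":0,"claw":0}]' | sed -n '1,4p'
python3 -m handwheel '[{"dx":0,"dy":0,"dz":0.1,"wx":0,"wy":0,"wz":0,"claw":0},{"dx":0,"dy":0,"dz":0,"wx":0,"wy":0,"wz":0,"claw":0}]' | sed -n '1,4p'
```

```text
clock: 13.62
position: [0.6534, 0.1251, 0.1198]
tool_rot: [3.141, -0.0, 1.571]
force: [0.4, -0.3, 7.0]
clock: 13.88
position: [0.6537, 0.1252, 0.1191]
tool_rot: [3.14, -0.001, 1.571]
force: [-0.0, 0.2, 10.4]
```

```bash
python3 -m handwheel '[{"dx":0,"dy":0,"dz":0.1,"wx":0,"wy":0,"wz":0,"claw":0},{"dx":0,"dy":0,"dz":0,"wx":0,"wy":0,"wz":0,"claw":0}]' | sed -n '1,4p'
python3 -m handwheel '[{"dx":0,"dy":0,"dz":-1,"wx":0,"wy":0,"wz":0,"claw":0},{"dx":0,"dy":0,"dz":-3,"wx":0,"wy":0,"wz":0,"claw":0},{"dx":0,"dy":0,"dz":-3,"wx":0,"wy":0,"wz":0,"claw":0},{"dx":0,"dy":-3,"dz":0,"wx":0,"wy":0,"wz":0,"claw":0},{"dx":0,"dy":-3,"dz":0,"wx":0,"wy":0,"wz":0,"claw":0},{"dx":0,"dy":-1.9,"dz":0,"wx":0,"wy":0,"wz":0,"claw":0},{"dx":0,"dy":0,"dz":0,"wx":0,"wy":0,"wz":0,"claw":0}]' | sed -n '1,4p'
python3 - <<'E'
from workcell import optics
import cv2
f=optics.grab_frame('side')['frame'][150:250,200:340]; g=optics.grab_frame('scene')['frame'][140:240,220:360]
cv2.imwrite('pics/m6.png',cv2.resize(cv2.hconcat([f,g]),None,fx=2.85,fy=2.85,interpolation=cv2.INTER_CUBIC))
E
```

```text
clock: 14.12
position: [0.654, 0.1253, 0.1184]
tool_rot: [3.139, -0.001, 1.571]
force: [0.2, 1.3, 13.6]
clock: 15.0
position: [0.5732, 0.125, 0.1878]
tool_rot: [-3.141, -0.0, 1.571]
force: [0.8, 1.0, -0.5]
```

View pics/m6.png

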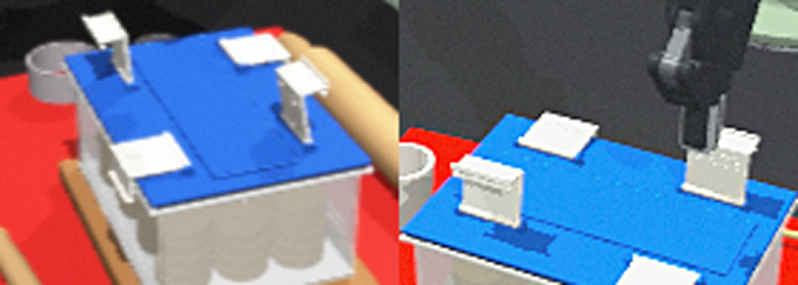

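Near-right and far-left both lie flat (side crop about (150,155) and (255,50)). Now the second pair, starting with near-left.

```bash
python3 -m handwheel '[{"dx":-0.1,"dy":0,"dz":2.6,"wx":0,"wy":0,"wz":0,"claw":0},{"dx":0,"dy":0,"dz":2.7,"wx":0,"wy":0,"wz":0,"claw":0},{"dx":0,"dy":-1.6,"dz":0,"wx":0,"wy":0,"wz":0,"claw":0},{"dx":0,"dy":-1.6,"dz":0,"wx":0,"wy":0,"wz":0,"claw":0},{"dx":0,"dy":-1.6,"dz":0,"wx":0,"wy":0,"wz":0,"claw":0},{"dx":0,"dy":-1.6,"dz":0,"wx":0,"wy":0,"wz":0,"claw":0},{"dx":0,"dy":-1.5,"dz":0,"wx":0,"wy":0,"wz":0,"claw":0},{"dx":0,"dy":0,"dz":0,"wx":0,"wy":0,"wz":0,"claw":0}]' | sed -n '1,4p'
python3 -m handwheel '[{"dx":0,"dy":0,"dz":0.2,"wx":0,"wy":0,"wz":0,"claw":0},{"dx":0,"dy":0,"dz":0.2,"wx":0,"wy":0,"wz":0,"claw":0},{"dx":0,"dy":0,"dz":0.1,"wx":0,"wy":0,"wz":0,"claw":0},{"dx":0,"dy":0,"dz":0,"wx":0,"wy":0,"wz":0,"claw":0}]' | sed -n '1,4p'
python3 -m handwheel '[{"dx":0,"dy":0,"dz":0.1,"wx":0,"wy":0,"wz":0,"claw":0},{"dx":0,"dy":0,"dz":0.1,"wx":0,"wy":0,"wz":0,"claw":0},{"dx":0,"dy":0,"dz":0,"wx":0,"wy":0,"wz":0,"claw":0}]' | sed -n '1,4p'
```

```text
clock: 16.1
position: [0.4946, 0.1241, 0.1343]
tool_rot: [-3.141, 0.0, 1.571]
force: [0.1, 0.3, 0.6]
clock: 16.6
position: [0.4951, 0.124, 0.1291]
tool_rot: [-3.141, 0.0, 1.571]
force: [0.2, 0.5, 0.6]
clock: 16.98
position: [0.4948, 0.124, 0.1275]
tool_rot: [-3.141, 0.0, 1.571]
force: [-3.0, -0.3, 7.4]
```

```bash
python3 -m handwheel '[{"dx":0,"dy":0,"dz":0.1,"wx":0,"wy":0,"wz":0,"claw":0},{"dx":0,"dy":0,"dz":0,"wx":0,"wy":0,"wz":0,"claw":0}]' | sed -n '1,4p'
python3 -m handwheel '[{"dx":0,"dy":0,"dz":0.1,"wx":0,"wy":0,"wz":0,"claw":0},{"dx":0,"dy":0,"dz":0,"wx":0,"wy":0,"wz":0,"claw":0}]' | sed -n '1,4p'
python3 -m handwheel '[{"dx":0,"dy":0,"dz":0.1,"wx":0,"wy":0,"wz":0,"claw":0},{"dx":0,"dy":0,"dz":0,"wx":0,"wy":0,"wz":0,"claw":0}]' | sed -n '1,4p'
python3 -m handwheel '[{"dx":0,"dy":0,"dz":0.1,"wx":0,"wy":0,"wz":0,"claw":0},{"dx":0,"dy":0,"dz":0,"wx":0,"wy":0,"wz":0,"claw":0}]' | sed -n '1,4p'
```

```text
clock: 17.23
position: [0.4945, 0.1241, 0.1263]
tool_rot: [-3.141, 0.0, 1.571]
force: [-5.5, 0.4, 6.4]
clock: 17.48
position: [0.4948, 0.1241, 0.1253]
tool_rot: [-3.141, -0.0, 1.571]
force: [-1.5, -0.1, 2.6]
clock: 17.73
position: [0.495, 0.124, 0.1242]
tool_rot: [-3.142, 0.0, 1.571]
force: [-0.4, 0.0, 1.6]
clock: 17.98
position: [0.4951, 0.124, 0.1232]
tool_rot: [3.141, -0.0, 1.571]
force: [-0.5, -0.9, 0.2]
```

```bash
python3 -m handwheel '[{"dx":0,"dy":0,"dz":0.1,"wx":0,"wy":0,"wz":0,"claw":0},{"dx":0,"dy":0,"dz":0.1,"wx":0,"wy":0,"wz":0,"claw":0},{"dx":0,"dy":0,"dz":0.1,"wx":0,"wy":0,"wz":0,"claw":0},{"dx":0,"dy":0,"dz":0,"wx":0,"wy":0,"wz":0,"claw":0}]' | sed -n '1,4p'
python3 -m handwheel '[{"dx":0,"dy":0,"dz":0.1,"wx":0,"wy":0,"wz":0,"claw":0},{"dx":0,"dy":0,"dz":0,"wx":0,"wy":0,"wz":0,"claw":0}]' | sed -n '1,4p'
python3 -m handwheel '[{"dx":0,"dy":0,"dz":0.1,"wx":0,"wy":0,"wz":0,"claw":0},{"dx":0,"dy":0,"dz":0,"wx":0,"wy":0,"wz":0,"claw":0}]' | sed -n '1,4p'
```

```text
clock: 18.48
position: [0.4951, 0.124, 0.1203]
tool_rot: [3.142, 0.0, 1.571]
force: [0.3, 0.1, 1.8]
clock: 18.73
position: [0.495, 0.1242, 0.1195]
tool_rot: [3.142, -0.0, 1.571]
force: [-3.3, 0.2, 9.0]
clock: 18.98
position: [0.4947, 0.1244, 0.1186]
tool_rot: [-3.141, -0.0, 1.571]
force: [-6.3, 1.6, 13.3]
```

```bash
python3 -m handwheel '[{"dx":0,"dy":0,"dz":-1,"wx":0,"wy":0,"wz":0,"claw":0},{"dx":0,"dy":0,"dz":-3,"wx":0,"wy":0,"wz":0,"claw":0},{"dx":0,"dy":0,"dz":-3,"wx":0,"wy":0,"wz":0,"claw":0},{"dx":-4.1,"dy":2.7,"dz":0,"wx":0,"wy":0,"wz":0,"claw":0},{"dx":-4.1,"dy":2.7,"dz":0,"wx":0,"wy":0,"wz":0,"claw":0},{"dx":-4.1,"dy":2.7,"dz":0,"wx":0,"wy":0,"wz":0,"claw":0},{"dx":0,"dy":0,"dz":0,"wx":0,"wy":0,"wz":0,"claw":0}]' | sed -n '1,4p'
python3 -m handwheel '[{"dx":0,"dy":0,"dz":2.6,"wx":0,"wy":0,"wz":0,"claw":0},{"dx":0,"dy":0,"dz":2.6,"wx":0,"wy":0,"wz":0,"claw":0},{"dx":0,"dy":0,"dz":0,"wx":0,"wy":0,"wz":0,"claw":0}]' | sed -n '1,4p'
```

```text
clock: 19.85
position: [0.5772, -0.0029, 0.1884]
tool_rot: [3.141, 0.001, 1.566]
force: [-1.0, 0.6, 0.6]
clock: 20.23
position: [0.5749, 0.0014, 0.1352]
tool_rot: [-3.139, 0.0, 1.571]
force: [0.4, -0.2, 0.0]
```

Target centre is 0.6195 + 0.0365 = 0.656.

```bash
python3 -m handwheel '[{"dx":0,"dy":1.6,"dz":0,"wx":0,"wy":0,"wz":0,"claw":0},{"dx":0,"dy":1.6,"dz":0,"wx":0,"wy":0,"wz":0,"claw":0},{"dx":0,"dy":1.6,"dz":0,"wx":0,"wy":0,"wz":0,"claw":0},{"dx":0,"dy":1.6,"dz":0,"wx":0,"wy":0,"wz":0,"claw":0},{"dx":0,"dy":1.6,"dz":0,"wx":0,"wy":0,"wz":0,"claw":0},{"dx":0,"dy":0,"dz":0,"wx":0,"wy":0,"wz":0,"claw":0},{"dx":0,"dy":0,"dz":0.2,"wx":0,"wy":0,"wz":0,"claw":0},{"dx":0,"dy":0,"dz":0.2,"wx":0,"wy":0,"wz":0,"claw":0}]' | sed -n '1,4p'
python3 -m handwheel '[{"dx":0,"dy":0,"dz":0.1,"wx":0,"wy":0,"wz":0,"claw":0},{"dx":0,"dy":0,"dz":0.1,"wx":0,"wy":0,"wz":0,"claw":0},{"dx":0,"dy":0,"dz":0,"wx":0,"wy":0,"wz":0,"claw":0}]' | sed -n '1,4p'
python3 -m handwheel '[{"dx":0,"dy":0,"dz":0.1,"wx":0,"wy":0,"wz":0,"claw":0},{"dx":0,"dy":0,"dz":0,"wx":0,"wy":0,"wz":0,"claw":0}]' | sed -n '1,4p'
python3 -m handwheel '[{"dx":0,"dy":0,"dz":0.1,"wx":0,"wy":0,"wz":0,"claw":0},{"dx":0,"dy":0,"dz":0,"wx":0,"wy":0,"wz":0,"claw":0}]' | sed -n '1,4p'
```

```text
clock: 21.22
position: [0.6556, 0.001, 0.1326]
tool_rot: [3.142, -0.0, 1.571]
force: [0.1, -0.6, 0.5]
clock: 21.6
position: [0.6559, 0.001, 0.1302]
tool_rot: [-3.141, 0.0, 1.571]
force: [-0.6, 0.5, -0.7]
clock: 21.85
position: [0.656, 0.001, 0.1292]
tool_rot: [-3.142, -0.0, 1.571]
force: [0.7, -0.4, -0.8]
clock: 22.1
position: [0.6562, 0.001, 0.1285]
tool_rot: [3.141, -0.0, 1.571]
force: [0.3, -0.0, 4.5]
```

```bash
python3 -m handwheel '[{"dx":0,"dy":0,"dz":0.1,"wx":0,"wy":0,"wz":0,"claw":0},{"dx":0,"dy":0,"dz":0,"wx":0,"wy":0,"wz":0,"claw":0}]' | sed -n '1,4p'
python3 -m handwheel '[{"dx":0,"dy":0,"dz":0.1,"wx":0,"wy":0,"wz":0,"claw":0},{"dx":0,"dy":0,"dz":0,"wx":0,"wy":0,"wz":0,"claw":0}]' | sed -n '1,4p'
python3 -m handwheel '[{"dx":0,"dy":0,"dz":0.1,"wx":0,"wy":0,"wz":0,"claw":0},{"dx":0,"dy":0,"dz":0,"wx":0,"wy":0,"wz":0,"claw":0}]' | sed -n '1,4p'
python3 -m handwheel '[{"dx":0,"dy":0,"dz":0.1,"wx":0,"wy":0,"wz":0,"claw":0},{"dx":0,"dy":0,"dz":0,"wx":0,"wy":0,"wz":0,"claw":0}]' | sed -n '1,4p'
```

```text
clock: 22.35
position: [0.6564, 0.001, 0.1277]
tool_rot: [3.141, -0.0, 1.571]
force: [0.6, 0.2, 5.5]
clock: 22.6
position: [0.6567, 0.0009, 0.1269]
tool_rot: [3.14, -0.0, 1.571]
force: [1.7, 0.2, 7.7]
clock: 22.85
position: [0.657, 0.001, 0.126]
tool_rot: [3.139, -0.0, 1.571]
force: [3.2, -0.3, 7.9]
clock: 23.1
position: [0.6569, 0.001, 0.1249]
tool_rot: [3.139, -0.0, 1.571]
force: [3.0, 0.4, 6.2]
```

```bash
python3 -m handwheel '[{"dx":0,"dy":0,"dz":0.1,"wx":0,"wy":0,"wz":0,"claw":0},{"dx":0,"dy":0,"dz":0,"wx":0,"wy":0,"wz":0,"claw":0}]' | sed -n '1,4p'
python3 -m handwheel '[{"dx":0,"dy":0,"dz":0.1,"wx":0,"wy":0,"wz":0,"claw":0},{"dx":0,"dy":0,"dz":0,"wx":0,"wy":0,"wz":0,"claw":0}]' | sed -n '1,4p'
python3 -m handwheel '[{"dx":0,"dy":0,"dz":0.1,"wx":0,"wy":0,"wz":0,"claw":0},{"dx":0,"dy":0,"dz":0,"wx":0,"wy":0,"wz":0,"claw":0}]' | sed -n '1,4p'
python3 -m handwheel '[{"dx":0,"dy":0,"dz":0.1,"wx":0,"wy":0,"wz":0,"claw":0},{"dx":0,"dy":0,"dz":0,"wx":0,"wy":0,"wz":0,"claw":0}]' | sed -n '1,4p'
```

```text
clock: 23.35
position: [0.6568, 0.001, 0.1238]
tool_rot: [3.14, -0.0, 1.571]
force: [3.1, -0.3, 4.7]
clock: 23.6
position: [0.6555, 0.001, 0.1219]
tool_rot: [-3.14, 0.0, 1.571]
force: [0.2, -1.0, -0.3]
clock: 23.85
position: [0.6557, 0.001, 0.121]
tool_rot: [-3.141, 0.0, 1.571]
force: [-1.0, 0.3, 0.7]
clock: 24.1
position: [0.656, 0.0009, 0.1204]
tool_rot: [3.142, 0.0, 1.571]
force: [-0.4, -0.2, 3.9]
```

Clicked. I'll press a little more to seat it, then lift away and look.

```bash
python3 -m handwheel '[{"dx":0,"dy":0,"dz":0.1,"wx":0,"wy":0,"wz":0,"claw":0},{"dx":0,"dy":0,"dz":0.1,"wx":0,"wy":0,"wz":0,"claw":0},{"dx":0,"dy":0,"dz":0,"wx":0,"wy":0,"wz":0,"claw":0}]' | sed -n '1,4p'
python3 -m handwheel '[{"dx":0,"dy":0,"dz":0.1,"wx":0,"wy":0,"wz":0,"claw":0},{"dx":0,"dy":0,"dz":0,"wx":0,"wy":0,"wz":0,"claw":0}]' | sed -n '1,4p'
python3 -m handwheel '[{"dx":0,"dy":0,"dz":-1,"wx":0,"wy":0,"wz":0,"claw":0},{"dx":0,"dy":0,"dz":-3,"wx":0,"wy":0,"wz":0,"claw":0},{"dx":0,"dy":0,"dz":-4,"wx":0,"wy":0,"wz":0,"claw":0},{"dx":0,"dy":0,"dz":-4,"wx":0,"wy":0,"wz":0,"claw":0},{"dx":0,"dy":0,"dz":-4,"wx":0,"wy":0,"wz":0,"claw":0},{"dx":0,"dy":0,"dz":0,"wx":0,"wy":0,"wz":0,"claw":0},{"dx":0,"dy":0,"dz":0,"wx":0,"wy":0,"wz":0,"claw":0}]' | sed -n '1,4p'
python3 - <<'E'
from workcell import optics
import cv2
f=optics.grab_frame('side')['frame'][120:260,170:370]; g=optics.grab_frame('scene')['frame'][140:280,200:400]
cv2.imwrite('pics/m7.png',cv2.resize(cv2.hconcat([f,g]),None,fx=2,fy=2,interpolation=cv2.INTER_CUBIC))
E
```

```text
clock: 24.48
position: [0.6567, 0.0008, 0.1191]
tool_rot: [3.14, 0.0, 1.571]
force: [-0.1, -0.9, 10.6]
clock: 24.72
position: [0.6569, 0.0008, 0.1184]
tool_rot: [3.139, 0.0, 1.571]
force: [-0.6, -1.7, 13.7]
clock: 25.6
position: [0.6557, 0.001, 0.2768]
tool_rot: [-3.141, -0.0, 1.571]
force: [0.6, 0.4, -0.8]
```

View pics/m7.png

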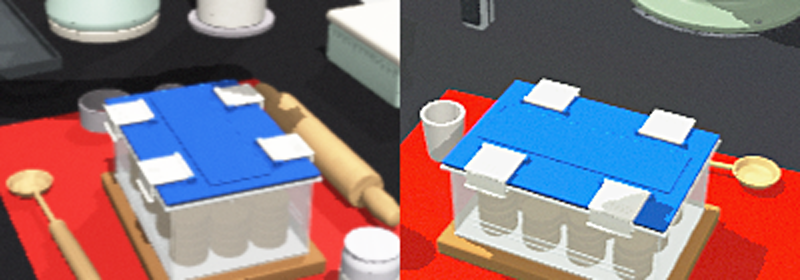

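All four clips lie flat with their hooks over the rim (scene crop (552,95), (668,127), (497,165), (620,200)). Nothing else has moved and the arm is clear.

```bash
python3 -c "from workcell import job_done; print(job_done())"
```

```text
the job is handed in; nothing more can be done
None
```

All four clips are shut and lying flat by themselves, done as near-right and far-left first, then near-left and far-right; the highest downward press I read was about 20 N (2 kg), the other things look undisturbed, and the job is handed in at about 26 s.

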